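# Check turned bun feet under the bridge bar and file them

## Task

Try each of the three loose turned feet, one by one, by pushing it gently along the lane under the steel bridge bar. Those that clear it go in single file between the rails, pushed on until the row stands close together and right against the end stop; a foot that is stopped by the bar is too tall, so do not force it: stand it in the reject tray. Every foot must be tried at the bar and pushed in beneath it, not lifted over into the lane; keep the feet upright and leave the other things on the bench where they are.

Things in the scene. Friction and masses are not known exactly. Their poses are not given: they have to be found in the camera images.
- foot_a: turned pale wooden bun foot, upright, like a squat spool: 58 mm across up to 22 mm and again from 48 mm to its flat top, waist 44 mm across at 35 mm up; about 0.12 kg. Origin: centre of underside, z up. Starts loose on the bench to the right of the lane; not yet checked: 72 mm tall if made right, 81 mm if too tall; which it is shows only at the bar.
- foot_b: turned pale wooden bun foot, upright, like a squat spool: 58 mm across up to 22 mm and again from 48 mm to its flat top, waist 44 mm across at 35 mm up; about 0.12 kg. Origin: centre of underside, z up. Starts loose on the bench to the right of the lane; not yet checked: 72 mm tall if made right, 81 mm if too tall; which it is shows only at the bar.
- foot_c: turned pale wooden bun foot, upright, like a squat spool: 58 mm across up to 22 mm and again from 48 mm to its flat top, waist 44 mm across at 35 mm up; about 0.12 kg. Origin: centre of underside, z up. Starts loose on the bench to the right of the lane; not yet checked: 72 mm tall if made right, 81 mm if too tall; which it is shows only at the bar.
- foot_lane: turned pale wooden bun foot, upright, like a squat spool: 58 mm across up to 22 mm and again from 48 mm to its flat top, waist 44 mm across at 35 mm up; about 0.12 kg. Origin: centre of underside, z up. This one is 72 mm, already checked, and stands in the lane beyond the bar, not yet at the end stop.
- lane: fixed aluminium checking lane on the bench; feet slide on the bench itself. Origin: bench level, mid-width, under the bar's near face; x runs inwards along the lane, away from the robot. Rails 18 mm high, 20 mm thick, channel 63 mm wide from x = -70 to 160 mm; 14 mm thick flares widen it out to x = -114. Steel posts at y = +-60 mm (16 mm wide, x = -1 to 13) are 90 mm high.
- lane_stop (a point): foot of the lane's end stop (wood, 40 mm high), mid-width, at its near face: lane x = 160 mm; same axes as the lane. Three feet in close file stand with centres at lane x = 131, 73 and 15 mm: the last one stays partly under the bar and sticks out 14 mm on the robot's side.
- bar: the fixed steel bridge bar across the lane, the height limit: 12 mm deep along the lane (lane x = 0 to 12 mm), underside 76 mm and top 86 mm above the bench. A 72 mm foot slides under with 4 mm to spare; an 81 mm foot is stopped by the bar's near face when its centre is 29 mm short of it. Same origin and axes as the lane.
- tray: fixed square plywood reject tray, open on top, to the left of the lane: 160 x 160 mm outside, 5 mm walls and floor, 30 mm high, empty. Origin: centre of its underside; sides along its x and y.
- wax_tin: bystander: round steel tin of wax, 68 mm across, 30 mm high. Origin: centre of its underside.
- live_centre: bystander: dark steel lathe centre standing on its base, 40 mm across, 58 mm high, pointed. Origin: centre of its underside.
- sanding_block: bystander: cork block 100 x 55 x 30 mm (x, y, z). Origin: centre of its underside.
- mallet: bystander: turned wooden mallet lying down, about 245 mm long along its x, 68 mm across its head, which is on the +x side. Origin: on the bench below the place where handle and head join.
- mug: bystander: white mug, 82 mm across, 92 mm high, handle to its +y. Origin: centre of its underside.
- oil_bottle: bystander: amber glass bottle of finishing oil, 68 mm across, 170 mm high. Origin: centre of its underside.
- offcut: bystander: wooden offcut 110 x 60 x 45 mm (x, y, z). Origin: centre of its underside.

How it is judged:
On the way:
1. the foot that is too tall has been tried: pushed up against the bridge bar (((contact force between foot_a and bar above 0.5 N and x of foot_a in the frame of lane between -0.036 and -0.022 m) or (contact force between foot_b and bar above 0.5 N and x of foot_b in the frame of lane between -0.036 and -0.022 m) or (contact force between foot_c and bar above 0.5 N and x of foot_c in the frame of lane between -0.036 and -0.022 m))).
At the end, for the whole second after the job is handed in: The two feet that clear the bar and the one already in the lane stand upright in single file between the rails, all centres at lane x 8 mm or more (7 mm of gaps in all); the too tall foot stands upright on the reject tray's floor; all released and at rest (x of foot_lane in the frame of lane between 0.008 and 0.14 m and y of foot_lane in the frame of lane between -0.012 and 0.012 m and ((x of foot_a in the frame of tray between -0.065 and 0.065 m and y of foot_a in the frame of tray between -0.065 and 0.065 m and z of foot_a in the frame of tray below 0.02 m and x of foot_b in the frame of lane between 0.008 and 0.14 m and y of foot_b in the frame of lane between -0.012 and 0.012 m and x of foot_c in the frame of lane between 0.008 and 0.14 m and y of foot_c in the frame of lane between -0.012 and 0.012 m) or (x of foot_b in the frame of tray between -0.065 and 0.065 m and y of foot_b in the frame of tray between -0.065 and 0.065 m and z of foot_b in the frame of tray below 0.02 m and x of foot_a in the frame of lane between 0.008 and 0.14 m and y of foot_a in the frame of lane between -0.012 and 0.012 m and x of foot_c in the frame of lane between 0.008 and 0.14 m and y of foot_c in the frame of lane between -0.012 and 0.012 m) or (x of foot_c in the frame of tray between -0.065 and 0.065 m and y of foot_c in the frame of tray between -0.065 and 0.065 m and z of foot_c in the frame of tray below 0.02 m and x of foot_a in the frame of lane between 0.008 and 0.14 m and y of foot_a in the frame of lane between -0.012 and 0.012 m and x of foot_b in the frame of lane between 0.008 and 0.14 m and y of foot_b in the frame of lane between -0.012 and 0.012 m)) and angle between each of foot_a, foot_b, foot_c, foot_lane's own z axis and vertical below 0.1 rad and linear speed of each of foot_a, foot_b, foot_c, foot_lane below 0.02 m/s and height (world z) of each of foot_a, foot_b, foot_c, foot_lane below 0.02 m); the robot touches nothing.
It fails at once if a foot is pressed against the bridge bar with more than 40 N (contact force between any of foot_a, foot_b, foot_c, foot_lane and bar above 40 N).
It fails at once if a foot is put into the lane from above or the side (raised more than 15 mm inside the lane beyond the bar) instead of being pushed under the bar ((x of foot_a in the frame of lane between 0.005 and 0.16 m and y of foot_a in the frame of lane between -0.045 and 0.045 m and z of foot_a in the frame of lane above 0.015 m) or (x of foot_b in the frame of lane between 0.005 and 0.16 m and y of foot_b in the frame of lane between -0.045 and 0.045 m and z of foot_b in the frame of lane above 0.015 m) or (x of foot_c in the frame of lane between 0.005 and 0.16 m and y of foot_c in the frame of lane between -0.045 and 0.045 m and z of foot_c in the frame of lane above 0.015 m) or (x of foot_lane in the frame of lane between 0.005 and 0.16 m and y of foot_lane in the frame of lane between -0.045 and 0.045 m and z of foot_lane in the frame of lane above 0.015 m)).
It fails at once if a foot tips over (leans more than 35 degrees) (angle between any of foot_a, foot_b, foot_c, foot_lane's own z axis and vertical above 0.61 rad).
It fails at once if a bystander is moved more than 30 mm (distance of any of wax_tin, live_centre, sanding_block, mallet, mug, oil_bottle, offcut from where it was at the start of the episode above 0.03 m).
It also fails if it takes over 72 s, if anything falls off the work surface, if the arm or the gripper's body presses on something with over 40 N, if the wrist force passes 120 N, or if a joint passes its speed limit or range.

## Robot

A 6-joint arm with a two-finger parallel gripper is mounted at the origin on the work surface. World frame = base frame: x ahead of the robot, y to its left, z up, the work surface at z = 0. Lengths are in m, angles in rad, forces in N, time in s.
With the tool pointing down it reaches from about 0.25 to 0.775 m from the base axis. Payload 4 kg.
Tool frame: the origin (TCP) lies on the centre line of the jaws, within the pads' length; the fingertips stand 19 mm ahead of it and the grasp point (between the pads) is the TCP (finger_overhang is the distance from the TCP to the fingertips, in m); z points along the fingers, y is the direction in which the jaws open and shut (so a half turn about z gives the same grasp; the last joint's range is limited). The gripper opens to 94 mm and grips with 3 to 60 N. Pads are 16 mm wide; open, the fingers measure 119 mm over their backs; the gripper's body (75 mm by 177 mm) begins 78 mm behind the grasp point.
Start: joints at [1.062, 0.087, 1.371, -0, 1.684, -0.103], TCP at [0.217, 0.505, 0.225] pointing down, gripper open.
Joint ranges: [-3.1, 3.1], [-0.76, 2.03], [0.27, 2.55], [-1.08, 4.22], [0.17, 2.65], [-2.57, 2.57]. Speed limits (rad/s): [2.79, 2.79, 3.14, 3.14, 3.14, 3.14].

## Interface

Orientations are given as a unit quaternion [w, x, y, z].
In Python, from workcell import get_state, capture, camera_info, hand_in, finger_overhang gives the robot as it stands.
- The arm moves only by the tool move_arm, never from a script. Its arguments are lists of equal length, an entry for each row: "grip": the opening, from 0 (shut) to 1 (fully open); "travel": the shift along the world's x, y, z in mm, a list of three; "angular": the turn, a rotation vector about the world's x, y, z in rad, a list of three. In form: {"grip": [grip, ...], "travel": [[x, y, z], ...], "angular": [[wx, wy, wz], ...]}. A call has 1 to 5 rows; each row is the pose to reach, as a shift and turn from the pose commanded when the call began; what a row does not reach only later rows make up. A row lasts 1/10 s, in which the tool goes at most 50 mm and 8.59 degrees, less where a joint would pass 70% of its speed; a pose out of reach is approached as far as the arm can. A call with a gripper value outside its range is refused whole. The fingers move at their own pace and stop on an object; the grip force is fixed at half the most. Time passes only in rows, so rows that repeat a pose let the fingers close. It gives the time, the measured TCP pose, the force and the opening at its end, in the units of the state.
- get_state(): the state, without advancing time (a new reading comes with each control period).
- capture(name): name is "scene" or "top" or "wrist"; returns (picture, depth): 384x512x3 uint8, blue, green, red; 384x512 float32, m along the optical axis (not along the pixel's ray), 0 where there is no reading.
- camera_info(name): a dict with "fx", "fy", "cx", "cy" (pixels), "R" (3x3) and "t" (3): a world point X has camera coordinates R X + t. Camera axes: x right, y down, z forward; pixel columns grow to the right and rows downward; lengths in m; the calibration is good to about 2 mm. A picture is of the moment at which its call begins: read the wrist's pose just before it. camera_info takes no time and is no camera call; for the wrist camera it gives the pose at the moment of the call.
- hand_in(): hands the job in, once; it reports no verdict.
The state is a dict: "time": time; "joint_positions": joint angles; "joint_velocities": joint speeds; "joint_efforts": joint torques, N m; "ee_pos": TCP position; "orientation": TCP orientation; "force": force on the tool from outside, world axes, zero at the start; "torque": the same for the moment, N m; "width": opening from 0.0 (shut) to 1.0 (fully open).
Only numpy, scipy, OpenCV 4.12 (cv2) and the standard library are available. Lean on these libraries where they do the work, as an engineer would, in place of code of your own. Each camera call takes 0.05 s, during which the arm holds its last target. There are 200 camera calls.

## Working session

There is one attempt and no reset: what is moved stays moved. The work goes in short steps, Python scripts to look and compute and a tool call to move; the robot and the scene stay as the last step left them, time stands still between calls to the robot, and variables do not carry over. Pictures are saved under pics/ and viewed, about 8 in all and at most 12, crops included, and the job is handed in when it is done.

Besides the shell and the picture viewer there is one more tool, called after "Emit:" by a JSON object that holds its "name" and its "arguments", one argument or row to a line. move_arm: Moves the arm, as the interface text tells. Its arguments: {"type":"object","properties":{"grip":{"type":"array","items":{"type":"number"}},"travel":{"type":"array","items":{"type":"array","items":{"type":"number"}}},"angular":{"type":"array","items":{"type":"array","items":{"type":"number"}}}},"required":["grip","travel","angular"]}

```bash
mkdir -p pics
cat > h.py <<'E'
import numpy as np, cv2
from workcell import *
def px2w(name,u,v,d,ci=None):
    c=ci or camera_info(name); R=np.array(c["R"]);t=np.array(c["t"])
    p=np.array([(u-c["cx"])/c["fx"]*d,(v-c["cy"])/c["fy"]*d,d])
    return R.T@(p-t)
def cloud(name):
    c=camera_info(name); im,D=capture(name); v,u=np.mgrid[:384,:512]
    P=np.stack([(u-c["cx"])/c["fx"]*D,(v-c["cy"])/c["fy"]*D,D],-1)
    W=(P-np.array(c["t"]))@np.array(c["R"]); W[D==0]=np.nan
    return im,W
E
python3 - <<'E'
from h import *
for n in("top","scene"):
    im,W=cloud(n); np.save(n+".npy",W); cv2.imwrite(f"pics/{n}0.png",cv2.resize(im,(800,600)) if n=="top" else im)
print(get_state()); c=camera_info("top");print(c)
E
```

```text
{'time': 0.1, 'joint_positions': array([ 1.06194113e+00,  8.78797146e-02,  1.37209155e+00, -2.88689090e-05,
        1.68360369e+00, -1.03126601e-01]), 'joint_velocities': array([-0.00072257, -0.00231603, -0.00287095,  0.00120893, -0.00031435,
       -0.00136553]), 'joint_efforts': array([ 1.80398583e-03, -3.41248906e+01, -3.03302407e+01,  7.18948245e-02,
        3.03803163e-02, -1.24592216e-04]), 'ee_pos': array([0.21688094, 0.50493519, 0.22342782]), 'orientation': array([-2.84893547e-04,  2.01477192e-01,  9.79492705e-01, -9.49428906e-04]), 'force': array([ 0.43137369, -0.18430289, -0.12313216]), 'torque': array([-0.01003334, -0.05321597, -0.03281137]), 'width': 0.9982762873961234}
{'fx': 497.8460418619042, 'fy': 497.8460418619042, 'cx': 252.9558170580131, 'cy': 194.38109964218066, 'R': array([[-0.02610262, -0.99955221, -0.01463008],
       [-0.99511567,  0.02737496, -0.09484415],
       [ 0.09520218,  0.01208294, -0.99538462]]), 't': array([0.02319785, 0.5324961 , 1.83800923])}
```

View pics/top0.png

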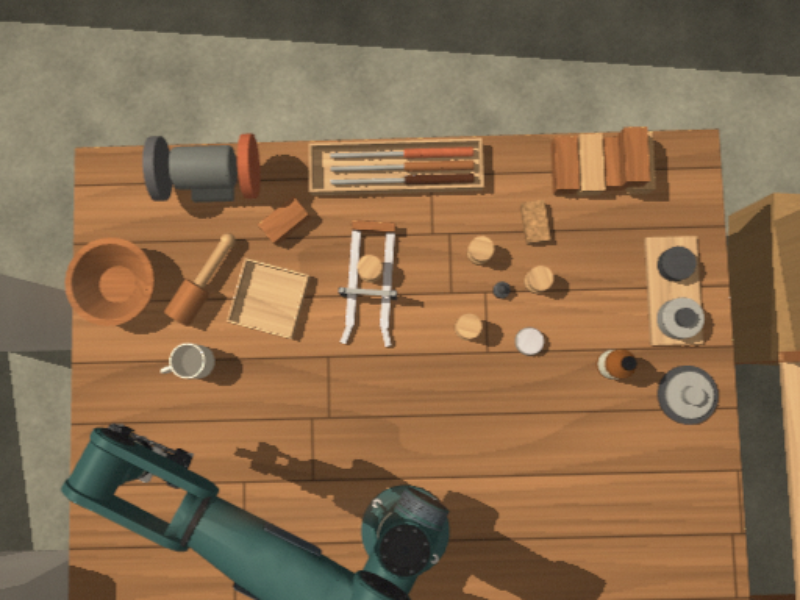

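View pics/scene0.png

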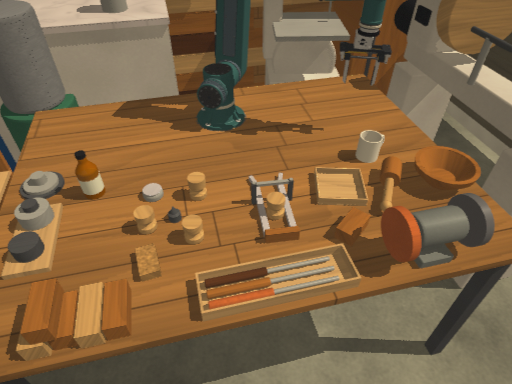

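Run:
```python
from h import *
W=np.load("top.npy"); Z=W[...,2]
def comps(lo,hi,x0,x1,y0,y1,mn=12):
    m=((Z>lo)&(Z<hi)&(W[...,0]>x0)&(W[...,0]<x1)&(W[...,1]>y0)&(W[...,1]<y1)).astype(np.uint8)
    n,l,s,c=cv2.connectedComponentsWithStats(m)
    for i in range(1,n):
        if s[i,4]>=mn:
            P=W[l==i]; r=cv2.minAreaRect((P[:,:2]*1000).astype(np.float32))
            print(s[i,4],"px",c[i].round(0),"mean",(P.mean(0)*1000).round(1),"zmed %.1f"%(np.median(P[:,2])*1000),"rect",np.round(r[0],1),np.round(r[1],1),round(r[2],1))
print("tall");comps(.062,.1,.25,.85,-.5,.5)
print("low");comps(.010,.0335,.25,.85,-.4,.5)
print("mid");comps(.036,.062,.25,.85,-.4,.5)
```

```text
tall
18 px [149. 115.] mean [832.7 382.1  88.3] zmed 89.1 rect [832.4 382.2] [ 4.6 34.8] 83.9
30 px [163. 119.] mean [817.2 333.   82.2] zmed 82.7 rect [816.5 332.4] [ 6.5 61.5] 87.0
199 px [307. 159.] mean [ 654.  -193.8   72.9] zmed 73.0 rect [ 654.  -193.9] [55.3 56.3] 21.2
200 px [236. 171.] mean [617.4  69.3  72.6] zmed 72.6 rect [617.8  68.9] [55.6 55.9] 25.4
197 px [345. 178.] mean [ 580.5 -329.2   73.3] zmed 73.5 rect [ 580.7 -328.7] [54.1 57.7] 43.8
87 px [123. 188.] mean [567.2 487.1  67.8] zmed 67.1 rect [565.6 484. ] [31.3 58.6] 86.4
141 px [235. 187.] mean [557.2  73.   85.9] zmed 86.1 rect [557.3  74.9] [135.6  13.7] 84.5
204 px [299. 208.] mean [ 472.1 -158.3   81.6] zmed 81.7 rect [ 471.6 -158.7] [55.2 55. ] 85.5
87 px [127. 231.] mean [407.8 465.7  84.1] zmed 88.2 rect [409.3 475.4] [46.6 76.2] 88.9
53 px [388. 233.] mean [ 373.6 -473.    80.1] zmed 79.2 rect [ 372.3 -477.6] [66.4 28.4] 10.5
low
29 px [354. 118.] mean [ 814.5 -382.9   23. ] zmed 25.0 rect [ 816.3 -381.3] [55.8 18.7] 18.4
458 px [263. 116.] mean [831.1 -35.1  24.2] zmed 25.8 rect [827.8 -16.5] [379.6 
[... 2234 characters left out ...]
2.5 333.1  50.4] zmed 48.8 rect [823.5 333.3] [25.3  2.9] 0.2
23 px [263. 120.] mean [812.1 -37.7  41.5] zmed 40.6 rect [811.6 -38.3] [41.4  9.3] 85.4
43 px [286. 119.] mean [ 811.5 -122.7   41.8] zmed 41.0 rect [ 811.3 -119.2] [ 7.6 90.2] 0.6
465 px [181. 140.] mean [742.2 274.5  45.8] zmed 45.7 rect [743.  275.2] [ 64.6 109.4] 38.5
137 px [238. 144.] mean [721.4  59.3  41.9] zmed 41.9 rect [721.4  59.8] [99.1 22.3] 84.8
371 px [134. 173.] mean [622.3 450.9  47.4] zmed 46.7 rect [614.7 458.3] [ 44.3 223.3] 63.3
26 px [321. 185.] mean [ 559.9 -244.5   43.7] zmed 42.7 rect [ 559.5 -246.1] [19.2 23. ] 85.1
36 px [131. 232.] mean [404.3 461.1  47. ] zmed 46.2 rect [406.6 463.8] [24.6 73.7] 83.5
```

Run:
```python
from h import *
im=cv2.imread("pics/top0.png"); 
c=cv2.resize(im[200:360,220:560],None,fx=2.35,fy=2.35,interpolation=cv2.INTER_CUBIC)
cv2.imwrite("pics/crop0.png",c)
```

```text
(no output)
```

View pics/crop0.png

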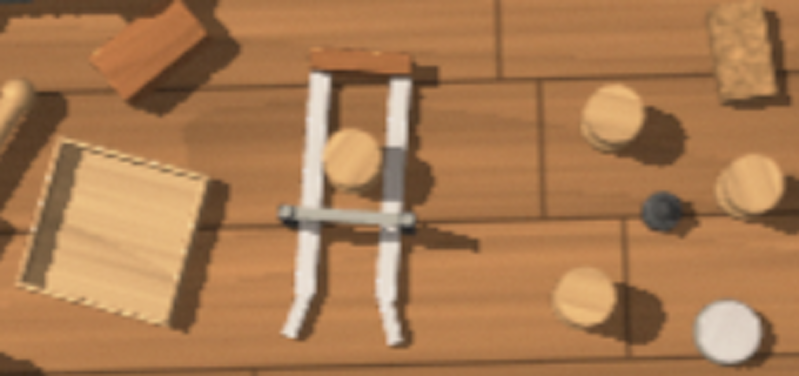

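Emit:
{"name": "move_arm", "arguments": {
  "grip": [1, 1, 1, 1, 1],
  "travel": [
    [18, -46, 0],
    [36, -92, 0],
    [54, -138, 0],
    [72, -185, 0],
    [90, -232, 0]
  ],
  "angular": [
    [0, 0, 0.08],
    [0, 0, 0.16],
    [0, 0, 0.24],
    [0, 0, 0.311],
    [0, 0, 0.311]
  ]
}}

```text
time: 0.6
ee_pos: [0.3069, 0.2721, 0.224]
orientation: [-0.0, 0.046, 0.999, -0.0]
force: [0.5, 0.0, 0.3]
width: 1.0
```

Emit:
{"name": "move_arm", "arguments": {
  "grip": [1, 1, 1, 1, 1],
  "travel": [
    [18, -46, 0],
    [36, -92, 0],
    [54, -138, 0],
    [72, -185, 0],
    [90, -232, 0]
  ],
  "angular": [
    [0, 0, 0],
    [0, 0, 0],
    [0, 0, 0],
    [0, 0, 0],
    [0, 0, 0]
  ]
}}

```text
time: 1.1
ee_pos: [0.3966, 0.0406, 0.2243]
orientation: [0.0, 0.047, 0.999, 0.0]
force: [1.1, 0.1, -0.2]
width: 1.0
```

```bash
cat >> h.py <<'E'
def blobs(name,lo=.066,hi=.084,x0=.3,x1=.8,y0=-.5,y1=.5,mn=300):
    im,W=cloud(name); Z=W[...,2]
    m=((Z>lo)&(Z<hi)&(W[...,0]>x0)&(W[...,0]<x1)&(W[...,1]>y0)&(W[...,1]<y1)).astype(np.uint8)
    n,l,s,c=cv2.connectedComponentsWithStats(m)
    for i in range(1,n):
        if s[i,4]>=mn:
            P=W[l==i]; (cx,cy),r=cv2.minEnclosingCircle((P[:,:2]*1000).astype(np.float32))
            print(name,s[i,4],s[i,:4],"circ %.1f %.1f r%.1f"%(cx,cy,r),"mean",(P.mean(0)*1000).round(1),"z %.1f"%(np.median(P[:,2])*1000))
    return im,W
def pose():
    s=get_state(); print("t",round(s["time"],2),"tcp",(s["ee_pos"]*1000).round(1),"F",s["force"].round(1),"w",round(s["width"],3),"q",s["orientation"].round(3))
E
python3 - <<'E'
from h import *
pose()
im,W=cloud("top"); Z=W[...,2]
m=((Z>.022)&(Z<.036)&(W[...,0]>.44)&(W[...,0]<.64)&(W[...,1]>.17)&(W[...,1]<.36))
Q=W[m][:,:2]*1000; r=cv2.minAreaRect(Q.astype(np.float32)); print("tray",r)
# posts/bar and rails in lane guess
o=np.array([551.3,75.]);a=-.095;u=np.array([np.cos(a),np.sin(a)]);n=np.array([-u[1],u[0]])
L=np.stack([(W[...,:2]*1000-o)@u,(W[...,:2]*1000-o)@n],-1)
for nm,s in(("L",1),("R",-1)):
    k=(Z>.012)&(Z<.024)&(L[...,0]>18)&(L[...,0]<150)&(abs(L[...,1]*s-41.5)<16)
    p=np.polyfit(L[k][:,0],L[k][:,1],1);print(nm,k.sum(),p)
    k=(Z>.012)&(Z<.024)&(L[...,0]<-8)&(L[...,0]>-62)&(abs(L[...,1]*s-41.5)<16)
    print(" near mean",L[k].mean(0),k.sum())
k=(Z>.08)&(Z<.094)&(abs(L[...,0])<30)&(abs(L[...,1])<75)
p=np.polyfit(L[k][:,1],L[k][:,0],1);print("bar",k.sum(),p,L[k].mean(0),L[k].min(0),L[k].max(0))
E
```

```text
t 1.1 tcp [396.6  40.6 224.3] F [ 1.1  0.1 -0.2] w 1.0 q [0.    0.047 0.999 0.   ]
tray ((549.0582885742188, 293.9194030761719), (112.8204574584961, 160.07574462890625), 73.93698120117188)
L 138 [-1.91724069e-03  4.24985967e+01]
 near mean [-33.64856215  41.63154895] 67
R 139 [ 1.94717514e-03 -4.08459167e+01]
 near mean [-34.71935862 -40.66378527] 60
bar 122 [-0.00715761  6.33439562] [ 6.33640973 -0.28139361] [  0.06808384 -67.45245969] [13.22269474 67.61979979]
```

Emit:
{"name": "move_arm", "arguments": {
  "grip": [1, 1, 1, 1, 1],
  "travel": [
    [18, -48, 0],
    [36, -96, 0],
    [54, -144, 0],
    [75, -188, 0],
    [75, -199.5, 0]
  ],
  "angular": [
    [0, 0, 0],
    [0, 0, 0],
    [0, 0, 0],
    [0, 0, 0],
    [0, 0, 0]
  ]
}}

```text
time: 1.65
ee_pos: [0.4724, -0.1605, 0.2229]
orientation: [-0.001, 0.049, 0.999, -0.0]
force: [0.3, 0.3, 0.2]
width: 0.999
```

Run:
```python
from h import *
pose()
im,W=blobs("wrist",lo=.06,hi=.09); cv2.imwrite("pics/w1.png",im)
im,W=cloud("top");W=np.load("top.npy"); Z=W[...,2]
cr=np.array([(62,138),(208,178),(166,325),(18,286)])/2.35+[220,200]; cr*=.64
# intersect rays with z=.03
for u,v in list(cr)+[cr.mean(0)]:
    a=px2w("top",u,v,1.);b=px2w("top",u,v,2.); k=(.03-a[2])/(b[2]-a[2]); print((a+k*(b-a))*1000)
```

```text
t 1.65 tcp [ 472.4 -160.5  222.9] F [0.3 0.3 0.2] w 0.999 q [-0.001  0.049  0.999 -0.   ]
wrist 2380 [229 159  55  56] circ 472.7 -159.7 r29.0 mean [ 471.1 -159.6   80.6] z 81.1
wrist 1563 [402 229 110  23] circ 556.8 68.3 r63.4 mean [554.5  55.2  82.4] z 85.4
wrist 442 [ 99 262  31  34] circ 571.1 -340.1 r25.6 mean [ 564.2 -342.    71.2] z 72.1
wrist 587 [220 333  45  17] circ 661.7 -196.8 r27.7 mean [ 669.1 -197.3   72.2] z 72.2
[651.24832047 364.6484844   30.        ]
[605.70049309 215.37008206  30.        ]
[456.56342138 260.37482632  30.        ]
[500.32575477 410.75306169  30.        ]
[553.14696875 312.74873167  30.        ]
```

View pics/w1.png

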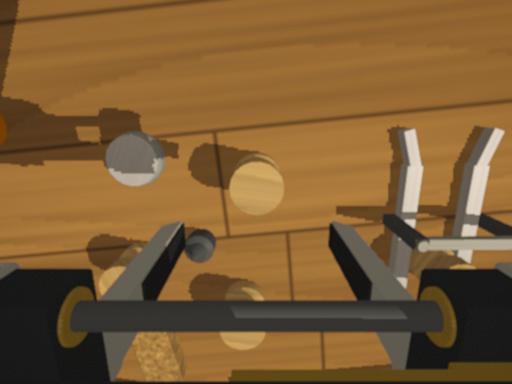

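Emit:
{"name": "move_arm", "arguments": {
  "grip": [1, 1, 1, 1, 1],
  "travel": [
    [0, 0, -48],
    [0, 0, -96],
    [0, 0, -140],
    [0, 0, -165],
    [0, 0, -165]
  ],
  "angular": [
    [0, 0, 0],
    [0, 0, 0],
    [0, 0, 0],
    [0, 0, 0],
    [0, 0, 0]
  ]
}}

```text
time: 2.25
ee_pos: [0.4679, -0.1532, 0.0552]
orientation: [-0.005, 0.046, 0.999, 0.002]
force: [-0.7, -0.3, 0.1]
width: 1.001
```

Emit:
{"name": "move_arm", "arguments": {
  "grip": [0, 0, 0, 0, 0],
  "travel": [
    [0, 0, 0],
    [0, 0, 0],
    [0, 0, 0],
    [0, 0, 0],
    [0, 0, 0]
  ],
  "angular": [
    [0, 0, 0],
    [0, 0, 0],
    [0, 0, 0],
    [0, 0, 0],
    [0, 0, 0]
  ]
}}

```text
time: 2.75
ee_pos: [0.4723, -0.1575, 0.0607]
orientation: [0.001, 0.047, 0.999, -0.001]
force: [0.5, -0.5, 0.8]
width: 0.608
```

Emit:
{"name": "move_arm", "arguments": {
  "grip": [0, 0, 0, 0, 0],
  "travel": [
    [0, 0, 25],
    [0, 0, 50],
    [1, 40, 50],
    [2, 85, 50],
    [3, 130, 50]
  ],
  "angular": [
    [0, 0, 0],
    [0, 0, 0],
    [0, 0, 0],
    [0, 0, 0],
    [0, 0, 0]
  ]
}}

```text
time: 3.25
ee_pos: [0.4746, -0.026, 0.1098]
orientation: [0.0, 0.048, 0.999, 0.0]
force: [1.6, 1.7, -1.0]
width: 0.611
```

Emit:
{"name": "move_arm", "arguments": {
  "grip": [0, 0, 0, 0, 0],
  "travel": [
    [1, 40, 0],
    [2, 75, 0],
    [2, 100, 0],
    [2, 111, 0],
    [2, 111, 0]
  ],
  "angular": [
    [0, 0, 0],
    [0, 0, 0],
    [0, 0, 0],
    [0, 0, 0],
    [0, 0, 0]
  ]
}}

```text
time: 3.75
ee_pos: [0.4765, 0.0848, 0.1094]
orientation: [-0.0, 0.046, 0.999, -0.0]
force: [0.3, -0.3, -1.2]
width: 0.609
```

Run:
```python
from h import *
pose(); im,W=blobs("top",lo=.055,hi=.15,mn=50); im,W=blobs("wrist",lo=.055,hi=.15,mn=300); cv2.imwrite("pics/w2.png",im)
```

```text
t 3.75 tcp [476.5  84.8 109.4] F [ 0.3 -0.3 -1.2] w 0.609 q [-0.     0.046  0.999 -0.   ]
top 59 [154 119  10   8] circ 790.1 343.9 r14.3 mean [791.7 342.7 121.5] z 123.7
top 203 [300 151  16  17] circ 655.2 -195.1 r29.7 mean [ 653.9 -194.    72.2] z 72.8
top 200 [228 163  16  16] circ 617.8 69.6 r29.0 mean [617.4  69.3  73.1] z 73.1
top 207 [337 170  17  17] circ 580.0 -329.5 r29.3 mean [ 580.1 -328.5   72.1] z 72.3
top 135 [119 180  13  22] circ 557.2 495.2 r38.4 mean [561.1 485.3  64.3] z 64.1
top 66 [216 184  22   5] circ 559.1 103.3 r38.9 mean [561.4 108.2  87.4] z 87.4
top 97 [118 220  16  22] circ 409.2 486.9 r39.0 mean [409.4 465.7  82.1] z 85.8
top 232 [384 223  16  20] circ 376.1 -495.2 r33.9 mean [ 375.1 -479.6  108.1] z 112.8
wrist 12991 [167 181 180 119] circ 467.5 85.6 r40.8 mean [469.2  85.4 123.3] z 129.7
wrist 2914 [180 333 155  37] circ 568.2 75.9 r57.2 mean [579.3  73.8  76.3] z 72.8
```

View pics/w2.png

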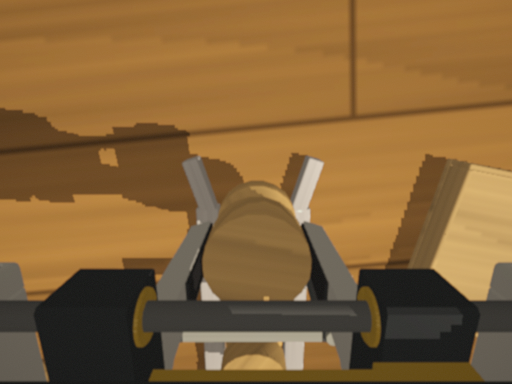

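Emit:
{"name": "move_arm", "arguments": {
  "grip": [0, 0, 0, 0, 0],
  "travel": [
    [0, 0, -20],
    [0, 0, -38],
    [0, 0, -46],
    [0, 0, -49],
    [0, 0, -49]
  ],
  "angular": [
    [0, 0, 0],
    [0, 0, 0],
    [0, 0, 0],
    [0, 0, 0],
    [0, 0, 0]
  ]
}}

```text
time: 4.35
ee_pos: [0.477, 0.0831, 0.061]
orientation: [0.0, 0.048, 0.999, -0.0]
force: [0.1, 0.1, -0.2]
width: 0.609
```

Emit:
{"name": "move_arm", "arguments": {
  "grip": [0, 0, 0, 0, 0],
  "travel": [
    [8, -0.8, 0],
    [16, -1.5, 0],
    [24, -2.3, 0],
    [32, -3, 0],
    [36, -3.4, 0]
  ],
  "angular": [
    [0, 0, 0],
    [0, 0, 0],
    [0, 0, 0],
    [0, 0, 0],
    [0, 0, 0]
  ]
}}

```text
time: 4.85
ee_pos: [0.513, 0.0799, 0.0607]
orientation: [-0.001, 0.047, 0.999, -0.001]
force: [-5.3, -3.3, 7.3]
width: 0.608
```

```bash
cat > lane.py <<'E'
from h import *
import sys
O=np.array([551.7,75.5]);a=-.095;U=np.array([np.cos(a),np.sin(a)]);N=np.array([-U[1],U[0]])
def tolane(x,y): d=np.array([x,y])-O; return (d@U).round(1),(d@N).round(1)
def world(lx,ly=0): return (O+lx*U+ly*N).round(1)
def see(name="scene",lo=.06,hi=.0835):
    im,W=cloud(name); L=np.stack([(W[...,:2]*1000-O)@U,(W[...,:2]*1000-O)@N],-1);Z=W[...,2]
    k=(Z>lo)&(Z<hi)&(abs(L[...,1])<35)&(L[...,0]>-130)&(L[...,0]<165)
    n,l,s,c=cv2.connectedComponentsWithStats(k.astype(np.uint8))
    for i in range(1,n):
        if s[i,4]>15:
            P=L[l==i]; print(name,s[i,4],s[i,:4],"lane min",P.min(0).round(1),"max",P.max(0).round(1),"mean",P.mean(0).round(1),"z %.1f"%(1000*np.median(Z[l==i])))
    return im
E
python3 - <<'E'
from lane import *
pose(); s=get_state()["ee_pos"]*1000; print(tolane(*s[:2]))
im=see(); see("top"); see("wrist"); cv2.imwrite("pics/s3.png",cv2.resize(im[130:280,190:390],None,fx=4,fy=4,interpolation=cv2.INTER_CUBIC))
E
```

```text
t 4.85 tcp [513.   79.9  60.7] F [-5.3 -3.3  7.3] w 0.608 q [-0.001  0.047  0.999 -0.001]
(np.float64(-38.9), np.float64(0.7))
scene 255 [261 168  24  18] lane min [-64.6 -34.5] max [14.3 33.8] mean [-26.   -0.4] z 79.8
scene 236 [267 192  19  15] lane min [ 38.  -31.3] max [96.6 25.3] mean [71.1 -3.7] z 70.9
top 176 [228 163  16  15] lane min [ 44.7 -27. ] max [94.9 29.3] mean [68.8  1.1] z 72.8
wrist 9358 [186 202 136  98] lane min [-66.8 -35. ] max [-16.8  35. ] mean [-43.5   1.3] z 81.1
wrist 883 [217 352  72  18] lane min [ 36.8 -25. ] max [51.7 22.9] mean [40.4 -0.8] z 65.6
```

View pics/s3.png

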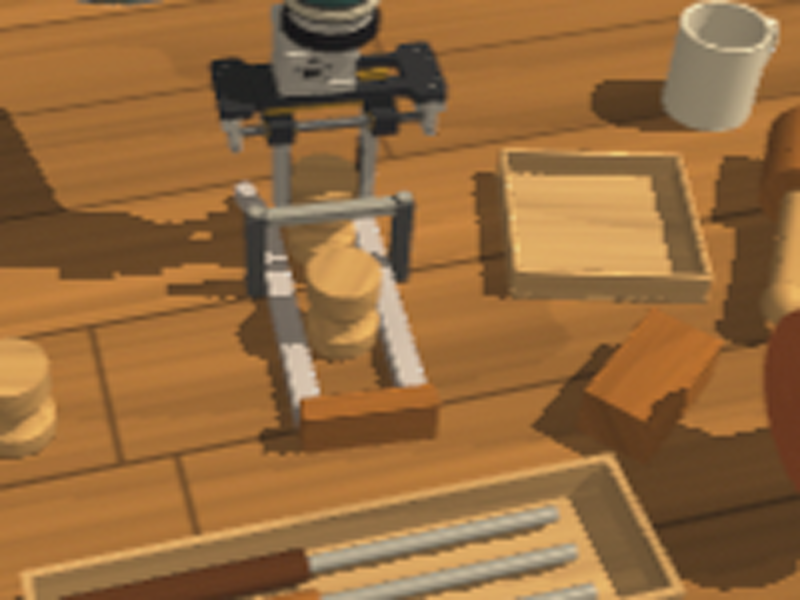

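Emit:
{"name": "move_arm", "arguments": {
  "grip": [0, 0, 0, 0, 0],
  "travel": [
    [0, 0, 1],
    [2, -0.2, 1],
    [4, -0.4, 1],
    [6, -0.6, 1],
    [6, -0.6, 1]
  ],
  "angular": [
    [0, 0, 0],
    [0, 0, 0],
    [0, 0, 0],
    [0, 0, 0],
    [0, 0, 0]
  ]
}}

```text
time: 5.5
ee_pos: [0.5175, 0.0796, 0.0608]
orientation: [-0.002, 0.047, 0.999, -0.001]
force: [-2.5, -4.9, -0.5]
width: 0.606
```

Emit:
{"name": "move_arm", "arguments": {
  "grip": [0, 0, 0, 0, 0],
  "travel": [
    [0, -1, 0],
    [0, -1, 0],
    [1, -1.1, 0],
    [2, -1.2, 0],
    [2, -1.2, 0]
  ],
  "angular": [
    [0, 0, 0],
    [0, 0, 0],
    [0, 0, 0],
    [0, 0, 0],
    [0, 0, 0]
  ]
}}

```text
time: 6.0
ee_pos: [0.5209, 0.0791, 0.0615]
orientation: [0.0, 0.047, 0.999, 0.0]
force: [-0.1, -2.4, -2.0]
width: 0.609
```

Emit:
{"name": "move_arm", "arguments": {
  "grip": [0, 0, 0, 0],
  "travel": [
    [1, -0.1, 0],
    [2, -0.2, 0],
    [2, -0.2, 0],
    [2, -0.2, 0]
  ],
  "angular": [
    [0, 0, 0],
    [0, 0, 0],
    [0, 0, 0],
    [0, 0, 0]
  ]
}}

```text
time: 6.4
ee_pos: [0.5228, 0.0789, 0.0617]
orientation: [0.0, 0.047, 0.999, 0.0]
force: [-1.7, -1.1, -1.5]
width: 0.608
```

Emit:
{"name": "move_arm", "arguments": {
  "grip": [0, 0, 0],
  "travel": [
    [0.7, 0, 0],
    [1.5, -0.1, 0],
    [1.5, -0.1, 0]
  ],
  "angular": [
    [0, 0, 0],
    [0, 0, 0],
    [0, 0, 0]
  ]
}}

```text
time: 6.7
ee_pos: [0.5229, 0.0789, 0.0615]
orientation: [-0.001, 0.047, 0.999, 0.0]
force: [-6.0, -0.6, 2.5]
width: 0.606
```

Emit:
{"name": "move_arm", "arguments": {
  "grip": [0, 0, 0],
  "travel": [
    [1, -0.1, 0],
    [1, -0.1, 0],
    [1, -0.1, 0]
  ],
  "angular": [
    [0, 0, 0],
    [0, 0, 0],
    [0, 0, 0]
  ]
}}

```text
time: 7.0
ee_pos: [0.523, 0.0789, 0.0614]
orientation: [-0.003, 0.047, 0.999, 0.0]
force: [-8.5, -0.8, 3.4]
width: 0.61
```

Emit:
{"name": "move_arm", "arguments": {
  "grip": [0, 0, 0, 0, 0],
  "travel": [
    [-12, 1, 0],
    [-35, 3, 3],
    [-35, 3, 30],
    [-35, 3, 50],
    [-35, 45, 50]
  ],
  "angular": [
    [0, 0, 0],
    [0, 0, 0],
    [0, 0, 0],
    [0, 0, 0],
    [0, 0, 0]
  ]
}}

```text
time: 7.5
ee_pos: [0.4934, 0.1216, 0.1157]
orientation: [0.005, 0.05, 0.999, 0.0]
force: [1.0, 0.4, -0.8]
width: 0.609
```

Emit:
{"name": "move_arm", "arguments": {
  "grip": [0, 0, 0, 0, 0],
  "travel": [
    [0, 45, 0],
    [12, 90, 0],
    [28, 133, 0],
    [45, 170, 0],
    [62.5, 191, 0]
  ],
  "angular": [
    [0, 0, 0],
    [0, 0, 0],
    [0, 0, 0],
    [0, 0, 0],
    [0, 0, 0]
  ]
}}

```text
time: 8.0
ee_pos: [0.5528, 0.3187, 0.1118]
orientation: [0.001, 0.046, 0.999, 0.002]
force: [0.7, 0.5, -1.3]
width: 0.607
```

Emit:
{"name": "move_arm", "arguments": {
  "grip": [0, 0, 0, 0, 0],
  "travel": [
    [0, 0, 0],
    [0, 0, -20],
    [0, 0, -36],
    [0, 0, -43],
    [0, 0, -46]
  ],
  "angular": [
    [0, 0, 0],
    [0, 0, 0],
    [0, 0, 0],
    [0, 0, 0],
    [0, 0, 0]
  ]
}}

```text
time: 8.5
ee_pos: [0.5515, 0.3136, 0.0656]
orientation: [-0.001, 0.048, 0.999, -0.0]
force: [-5.0, -2.3, 9.5]
width: 0.602
```

Emit:
{"name": "move_arm", "arguments": {
  "grip": [0.7, 0.85, 0.9, 0.9, 0.9],
  "travel": [
    [0, 0, 0],
    [0, 0, 0],
    [0, 0, 0],
    [0, 0, 40],
    [0, 0, 85]
  ],
  "angular": [
    [0, 0, 0],
    [0, 0, 0],
    [0, 0, 0],
    [0, 0, 0],
    [0, 0, 0]
  ]
}}

```text
time: 9.0
ee_pos: [0.5512, 0.3137, 0.1486]
orientation: [-0.003, 0.047, 0.999, -0.001]
force: [0.5, 0.2, 0.4]
width: 0.899
```

Run:
```python
from h import *
pose()
im,W=blobs("top",lo=.055,hi=.1,mn=50)
im,W=blobs("wrist",lo=.055,hi=.1,mn=300)
im,W=blobs("scene",lo=.055,hi=.1,mn=50)
```

```text
t 9.0 tcp [551.2 313.7 148.6] F [0.5 0.2 0.4] w 0.899 q [-0.003  0.047  0.999 -0.001]
top 202 [299 151  17  17] circ 654.2 -194.8 r29.6 mean [ 653.9 -193.9   72.4] z 72.7
top 201 [228 163  16  16] circ 618.6 69.3 r29.4 mean [617.1  69.1  72.6] z 72.8
top 208 [337 170  17  16] circ 581.3 -328.7 r29.6 mean [ 580.2 -328.3   72.4] z 72.7
top 62 [119 183   7  18] circ 554.1 499.3 r31.4 mean [552.1 491.8  64.7] z 64.5
top 145 [216 184  38   7] circ 557.4 74.7 r67.7 mean [557.   72.9  85.8] z 86.7
top 92 [118 220  16  22] circ 409.2 487.5 r39.1 mean [408.3 464.4  81. ] z 84.9
top 62 [384 224  13  19] circ 374.9 -491.7 r33.1 mean [ 372.9 -472.    78.9] z 81.2
wrist 2474 [408   0  95  55] circ 427.9 475.4 r32.1 mean [434.1 465.5  77.7] z 79.0
wrist 2505 [411 133  53  91] circ 556.7 498.2 r42.0 mean [559.6 486.   63.2] z 64.0
wrist 3906 [218 163  70  73] circ 552.1 314.5 r29.2 mean [549.2 314.7  84.8] z 86.1
wrist 1417 [  0 215  76  29] circ 561.0 117.1 r26.0 mean [560.7 126.3  80.5] z 85.3
wrist 448 [  0 252  43  24] circ 599.2 80.4 r19.4 mean [596.4  84.7  63. ] z 62.9
scene 104 [366 141  13  11] circ 444.7 478.6 r21.4 mean [444.5 478.3  74.5] z 74.6
scene 139 [383 161  16  16] circ 557.5 495.4 r43.0 mean [568.3 484.6  62.6] z 63.3
scene 274 [332 164  19  18] circ 554.2 311.1 r30.2 mean [560.3 307.1  78.4] z 83.6
scene 158 [ 87 169  15  18] circ 391.9 -484.4 r26.7 mean [ 400.2 -481.4   76.7] z 77.3
scene 261 [252 178  42  14] circ 563.7 71.5 r67.5 mean [561.5  72.1  79.8] z 83.1
scene 264 [267 192  19  17] circ 619.4 65.6 r30.3 mean [624.1  64.7  69. ] z 70.7
scene 292 [134 205  21  18] circ 582.0 -333.4 r30.8 mean [ 588.1 -331.8   69.1] z 70.7
scene 308 [182 215  21  19] circ 656.9 -198.4 r30.3 mean [ 661.4 -197.4   69.3] z 70.9
```

Emit:
{"name": "move_arm", "arguments": {
  "grip": [0.9, 0.9, 0.9, 0.9, 0.9],
  "travel": [
    [9, -47, 5],
    [18, -94, 9],
    [27, -141, 9],
    [36, -188, 9],
    [45, -235, 9]
  ],
  "angular": [
    [0, 0, 0],
    [0, 0, 0],
    [0, 0, 0],
    [0, 0, 0],
    [0, 0, 0]
  ]
}}

```text
time: 9.65
ee_pos: [0.597, 0.0777, 0.1579]
orientation: [-0.001, 0.047, 0.999, 0.0]
force: [1.0, 0.2, 0.1]
width: 0.901
```

Emit:
{"name": "move_arm", "arguments": {
  "grip": [0.9, 0.9, 0.9, 0.9, 0.9],
  "travel": [
    [9, -47, 0],
    [18, -94, 0],
    [27, -141, 0],
    [36, -188, 0],
    [45, -235, 0]
  ],
  "angular": [
    [0, 0, 0],
    [0, 0, 0],
    [0, 0, 0],
    [0, 0, 0],
    [0, 0, 0]
  ]
}}

```text
time: 10.15
ee_pos: [0.6421, -0.1573, 0.1577]
orientation: [-0.001, 0.047, 0.999, 0.0]
force: [1.5, -0.4, -0.4]
width: 0.903
```

Emit:
{"name": "move_arm", "arguments": {
  "grip": [0.9, 0.9, 0.9, 0.9, 0.9],
  "travel": [
    [11, -30, 0],
    [11, -37, 0],
    [11, -37.3, 0],
    [11, -37.3, 0],
    [11, -37.3, 0]
  ],
  "angular": [
    [0, 0, 0],
    [0, 0, 0],
    [0, 0, 0],
    [0, 0, 0],
    [0, 0, 0]
  ]
}}

```text
time: 10.65
ee_pos: [0.6535, -0.1909, 0.1595]
orientation: [-0.0, 0.046, 0.999, 0.0]
force: [1.2, 0.8, -0.0]
width: 0.902
```

Run:
```python
from h import *
pose()
im,W=blobs("wrist",lo=.055,hi=.1,mn=300)
```

```text
t 10.65 tcp [ 653.5 -190.9  159.5] F [ 1.2  0.8 -0. ] w 0.902 q [-0.     0.046  0.999  0.   ]
wrist 644 [479  43  33  26] circ 553.1 13.0 r10.5 mean [553.2   6.8  70.6] z 70.8
wrist 4444 [43 99 80 71] circ 581.5 -330.8 r29.6 mean [ 580.4 -328.    71.2] z 72.1
wrist 3380 [218 170  66  67] circ 655.3 -195.5 r29.2 mean [ 653.3 -195.4   71.7] z 72.1
```

Emit:
{"name": "move_arm", "arguments": {
  "grip": [0.9, 0.9, 0.9, 0.9, 0.9],
  "travel": [
    [1, -1, -40],
    [1, -1, -75],
    [1, -1, -98],
    [1, -1, -106],
    [1, -1, -106]
  ],
  "angular": [
    [0, 0, 0],
    [0, 0, 0],
    [0, 0, 0],
    [0, 0, 0],
    [0, 0, 0]
  ]
}}

```text
time: 11.2
ee_pos: [0.6539, -0.1925, 0.0523]
orientation: [-0.001, 0.047, 0.999, 0.001]
force: [0.5, -0.4, 0.9]
width: 0.898
```

Emit:
{"name": "move_arm", "arguments": {
  "grip": [0, 0, 0, 0, 0],
  "travel": [
    [0, 0, 0],
    [0, 0, 0],
    [0, 0, 0],
    [0, 0, 0],
    [0, 0, 0]
  ],
  "angular": [
    [0, 0, 0],
    [0, 0, 0],
    [0, 0, 0],
    [0, 0, 0],
    [0, 0, 0]
  ]
}}

```text
time: 11.7
ee_pos: [0.6554, -0.1945, 0.0551]
orientation: [0.001, 0.047, 0.999, -0.001]
force: [-0.8, -0.6, 3.9]
width: 0.606
```

Emit:
{"name": "move_arm", "arguments": {
  "grip": [0, 0, 0, 0, 0],
  "travel": [
    [0, 0, 25],
    [-10, 5, 50],
    [-50, 25, 50],
    [-90, 47, 50],
    [-130, 68, 50]
  ],
  "angular": [
    [0, 0, 0],
    [0, 0, 0],
    [0, 0, 0],
    [0, 0, 0],
    [0, 0, 0]
  ]
}}

```text
time: 12.2
ee_pos: [0.5229, -0.1249, 0.1029]
orientation: [-0.0, 0.048, 0.999, 0.0]
force: [-0.1, 0.1, -0.7]
width: 0.603
```

Emit:
{"name": "move_arm", "arguments": {
  "grip": [0, 0, 0, 0, 0],
  "travel": [
    [-35, 27, 0],
    [-43, 70, 0],
    [-43, 115, 0],
    [-43, 160, 0],
    [-43, 190, 0]
  ],
  "angular": [
    [0, 0, 0],
    [0, 0, 0],
    [0, 0, 0],
    [0, 0, 0],
    [0, 0, 0]
  ]
}}

```text
time: 12.7
ee_pos: [0.4807, 0.0668, 0.1033]
orientation: [-0.0, 0.047, 0.999, 0.001]
force: [0.1, -0.0, -1.2]
width: 0.61
```

Emit:
{"name": "move_arm", "arguments": {
  "grip": [0, 0, 0, 0, 0],
  "travel": [
    [0, 18.5, 0],
    [0, 18.5, 0],
    [0, 18.5, -22],
    [0, 18.5, -42],
    [0, 18.5, -48]
  ],
  "angular": [
    [0, 0, 0],
    [0, 0, 0],
    [0, 0, 0],
    [0, 0, 0],
    [0, 0, 0]
  ]
}}

```text
time: 13.2
ee_pos: [0.48, 0.0818, 0.0549]
orientation: [-0.002, 0.048, 0.999, -0.0]
force: [-10.2, -0.5, 23.8]
width: 0.608
```

Run:
```python
from lane import *
pose(); print(tolane(*get_state()["ee_pos"][:2]*1000)); see("wrist")
```

```text
t 13.2 tcp [480.   81.8  54.9] F [-10.2  -0.5  23.8] w 0.608 q [-0.002  0.048  0.999 -0.   ]
(np.float64(-72.0), np.float64(-0.5))
wrist 9224 [186 203 142  97] lane min [-101.5  -35. ] max [-48.  35.] mean [-76.    0.2] z 72.2
```

Emit:
{"name": "move_arm", "arguments": {
  "grip": [0.75, 0.75, 0.75, 0.75, 0.75],
  "travel": [
    [0, 0, 0],
    [0, 0, 0],
    [0, 0, 10],
    [0, 0, 45],
    [0, 0, 60]
  ],
  "angular": [
    [0, 0, 0],
    [0, 0, 0],
    [0, 0, 0],
    [0, 0, 0],
    [0, 0, 0]
  ]
}}

```text
time: 13.75
ee_pos: [0.4833, 0.0826, 0.1192]
orientation: [0.002, 0.047, 0.999, 0.0]
force: [1.2, 0.8, 0.5]
width: 0.75
```

Emit:
{"name": "move_arm", "arguments": {
  "grip": [0, 0, 0, 0, 0],
  "travel": [
    [-30, 3, 0],
    [-60, 5.5, 0],
    [-60, 5.5, -40],
    [-60, 5.5, -75],
    [-60, 5.5, -86]
  ],
  "angular": [
    [0, 0, 0],
    [0, 0, 0],
    [0, 0, 0],
    [0, 0, 0],
    [0, 0, 0]
  ]
}}

```text
time: 14.25
ee_pos: [0.4192, 0.0879, 0.0272]
orientation: [-0.002, 0.047, 0.999, -0.0]
force: [-0.6, -0.6, 0.3]
width: 0.362
```

Run:
```python
from lane import *
pose(); print(tolane(*get_state()["ee_pos"][:2]*1000)); im=see("wrist");see("scene");see("top"); cv2.imwrite("pics/w4.png",im)
```

```text
t 14.25 tcp [419.2  87.9  27.2] F [-0.6 -0.6  0.3] w 0.362 q [-0.002  0.047  0.999 -0.   ]
(np.float64(-133.1), np.float64(-0.2))
wrist 22 [219 287   3  13] lane min [-129.6  -16.4] max [-124.5  -16.1] mean [-127.7  -16.2] z 66.0
wrist 25 [291 286   4  14] lane min [-130.    17.5] max [-124.8   17.8] mean [-127.6   17.7] z 64.2
wrist 2732 [205 334 104  36] lane min [-100.9  -26.4] max [-79.5  28.1] mean [-95.1   0.5] z 69.7
scene 22 [258 157   4   7] lane min [-129.6  -28.8] max [-119.7  -18.8] mean [-124.9  -23.7] z 69.9
scene 16 [270 157   4   6] lane min [-128.4   13.8] max [-120.2   23.7] mean [-123.5   19. ] z 70.7
scene 182 [261 165  17  13] lane min [-97.1 -28.8] max [-39.6  26.9] mean [-66.  -2.] z 70.8
scene 42 [263 182  22   4] lane min [  8.3 -34.6] max [15.6 33.5] mean [12.1  1.4] z 79.7
scene 238 [267 192  19  16] lane min [ 39.8 -31.4] max [97.2 25.1] mean [71.5 -3.6] z 71.0
top 198 [228 163  16  16] lane min [ 37.6 -27.2] max [94.7 28.5] mean [65.9  0. ] z 73.1
top 83 [225 201  15   8] lane min [-73.5 -20.5] max [-45.2  29.9] mean [-58.4   5.2] z 72.5
```

View pics/w4.png

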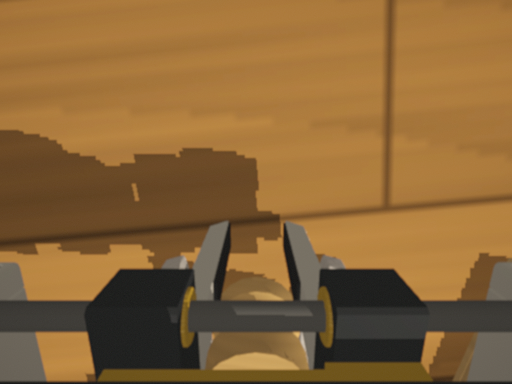

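Emit:
{"name": "move_arm", "arguments": {
  "grip": [0.2, 0.2, 0.2, 0.2, 0.2],
  "travel": [
    [0, 0, 5],
    [10, -1, 5],
    [20, -1.9, 5],
    [28, -2.7, 5],
    [34, -3.2, 5]
  ],
  "angular": [
    [0, 0, 0],
    [0, 0, 0],
    [0, 0, 0],
    [0, 0, 0],
    [0, 0, 0]
  ]
}}

```text
time: 14.9
ee_pos: [0.4566, 0.0848, 0.0348]
orientation: [-0.0, 0.048, 0.999, 0.0]
force: [-1.5, -1.0, 0.5]
width: 0.2
```

Emit:
{"name": "move_arm", "arguments": {
  "grip": [0.2, 0.2, 0.2, 0.2, 0.2],
  "travel": [
    [6, -0.6, 0],
    [12, -1.1, 0],
    [18, -1.7, 0],
    [24, -2.3, 0],
    [30, -2.9, 0]
  ],
  "angular": [
    [0, 0, 0],
    [0, 0, 0],
    [0, 0, 0],
    [0, 0, 0],
    [0, 0, 0]
  ]
}}

```text
time: 15.4
ee_pos: [0.4861, 0.0821, 0.0344]
orientation: [-0.0, 0.047, 0.999, 0.0]
force: [-0.3, -0.6, 0.3]
width: 0.202
```

Run:
```python
from lane import *
pose(); print(tolane(*get_state()["ee_pos"][:2]*1000)); see("wrist");see("scene")
```

```text
t 15.4 tcp [486.1  82.1  34.4] F [-0.3 -0.6  0.3] w 0.202 q [-0.     0.047  0.999  0.   ]
(np.float64(-65.9), np.float64(0.3))
wrist 1982 [209 252  96  48] lane min [-76.5 -20.5] max [-56.4  23. ] mean [-69.    1.2] z 69.7
wrist 2128 [226 333  62  37] lane min [-38.8 -14.5] max [-14.7  16.9] mean [-26.7   1.2] z 72.1
scene 163 [263 167  17  16] lane min [-67.4 -29.2] max [ 4.6 26.4] mean [-38.2  -1.6] z 71.8
scene 44 [263 181  22   6] lane min [ -2.2 -34.9] max [16.  34.2] mean [10.5  1.2] z 79.3
scene 237 [267 192  19  15] lane min [ 38.7 -31.2] max [97.5 25.5] mean [71.2 -3.7] z 70.9
```

Emit:
{"name": "move_arm", "arguments": {
  "grip": [0.2, 0.2, 0.2, 0.2, 0.2],
  "travel": [
    [2, -0.2, 0],
    [4, -0.4, 0],
    [6, -0.6, 0],
    [8, -0.8, 0],
    [10, -1, 0]
  ],
  "angular": [
    [0, 0, 0],
    [0, 0, 0],
    [0, 0, 0],
    [0, 0, 0],
    [0, 0, 0]
  ]
}}

```text
time: 16.0
ee_pos: [0.4957, 0.0811, 0.0344]
orientation: [-0.0, 0.047, 0.999, 0.0]
force: [-0.3, 0.5, -0.2]
width: 0.199
```

Clears the bar freely. Push on.

Emit:
{"name": "move_arm", "arguments": {
  "grip": [0.2, 0.2, 0.2, 0.2, 0.2],
  "travel": [
    [5, -0.5, 0],
    [10, -1, 0],
    [15, -1.4, 0],
    [20, -1.9, 0],
    [24, -2.3, 0]
  ],
  "angular": [
    [0, 0, 0],
    [0, 0, 0],
    [0, 0, 0],
    [0, 0, 0],
    [0, 0, 0]
  ]
}}

```text
time: 16.5
ee_pos: [0.5202, 0.0787, 0.0345]
orientation: [0.0, 0.047, 0.999, 0.0]
force: [0.2, -0.1, 0.6]
width: 0.201
```

Emit:
{"name": "move_arm", "arguments": {
  "grip": [0.2, 0.2, 0.2, 0.2],
  "travel": [
    [4, -0.4, 0],
    [8, -0.8, 0],
    [10, -1, 0],
    [10, -1, 0]
  ],
  "angular": [
    [0, 0, 0],
    [0, 0, 0],
    [0, 0, 0],
    [0, 0, 0]
  ]
}}

```text
time: 16.9
ee_pos: [0.53, 0.0777, 0.0344]
orientation: [0.0, 0.047, 0.999, 0.0]
force: [-0.4, 0.4, -0.0]
width: 0.198
```

Run:
```python
from lane import *
pose(); print(tolane(*get_state()["ee_pos"][:2]*1000)); see("wrist");see("scene")
```

```text
t 16.9 tcp [530.   77.7  34.4] F [-0.4  0.4 -0. ] w 0.198 q [0.    0.047 0.999 0.   ]
(np.float64(-21.9), np.float64(0.2))
wrist 1973 [209 252  96  48] lane min [-32.6 -20.8] max [-12.3  22.8] mean [-24.9   1. ] z 69.7
wrist 423 [229 333  56   9] lane min [ -0.6 -11.5] max [ 1.7 13.5] mean [0.5 0.9] z 81.0
wrist 185 [226 367  62   3] lane min [ 25.9 -14.7] max [29.9 16.7] mean [27.7  0.9] z 72.1
scene 18 [263 178   7   5] lane min [-21.1 -32.9] max [ 3.8 -9.2] mean [-10.7 -19.4] z 81.2
scene 416 [263 181  23  28] lane min [  6.3 -34.8] max [103.   33.5] mean [53.2 -2.8] z 71.2
```

Emit:
{"name": "move_arm", "arguments": {
  "grip": [0.2, 0.2, 0.2, 0.85, 0.85],
  "travel": [
    [-20, 2, 0],
    [-40, 4, 30],
    [-35, 0, 75],
    [-30, -25, 115],
    [-25, -70, 120]
  ],
  "angular": [
    [0, 0, 0],
    [0, 0, 0],
    [0, 0, 0],
    [0, 0, 0],
    [0, 0, 0]
  ]
}}

```text
time: 17.5
ee_pos: [0.5083, 0.0086, 0.1616]
orientation: [0.007, 0.045, 0.999, 0.0]
force: [0.9, -1.3, -1.0]
width: 0.334
```

Emit:
{"name": "move_arm", "arguments": {
  "grip": [0.85, 0.85, 0.85, 0.85, 0.85],
  "travel": [
    [10, -47, 0],
    [20, -95, 0],
    [30, -142, 0],
    [40, -190, 0],
    [50, -235, 0]
  ],
  "angular": [
    [0, 0, 0],
    [0, 0, 0],
    [0, 0, 0],
    [0, 0, 0],
    [0, 0, 0]
  ]
}}

```text
time: 18.0
ee_pos: [0.555, -0.2296, 0.1549]
orientation: [0.001, 0.048, 0.999, -0.0]
force: [0.5, 0.1, -0.4]
width: 0.757
```

Emit:
{"name": "move_arm", "arguments": {
  "grip": [0.85, 0.85, 0.85, 0.85, 0.85],
  "travel": [
    [10, -45, 0],
    [20, -85, 0],
    [26, -102, 0],
    [26, -102, 0],
    [26, -102, 0]
  ],
  "angular": [
    [0, 0, 0],
    [0, 0, 0],
    [0, 0, 0],
    [0, 0, 0],
    [0, 0, 0]
  ]
}}

```text
time: 18.5
ee_pos: [0.5806, -0.329, 0.1542]
orientation: [-0.0, 0.048, 0.999, 0.0]
force: [-0.3, -0.4, 0.2]
width: 0.852
```

Run:
```python
from lane import *
pose()
im,W=blobs("wrist",lo=.055,hi=.1,mn=300); see("top")
```

```text
t 18.5 tcp [ 580.6 -329.   154.2] F [-0.3 -0.4  0.2] w 0.852 q [-0.     0.048  0.999  0.   ]
wrist 329 [ 0  0 39 13] circ 407.6 -490.1 r10.3 mean [ 409.1 -491.1   63.9] z 63.5
wrist 3527 [220 170  67  68] circ 581.2 -331.3 r29.2 mean [ 579.3 -330.9   71.7] z 72.1
top 347 [227 162  17  31] lane min [-13.7 -31. ] max [99.6 29.2] mean [46.3  0.9] z 72.9
```

Emit:
{"name": "move_arm", "arguments": {
  "grip": [0.85, 0.85, 0.85, 0.85, 0.85],
  "travel": [
    [0, -1, -40],
    [0, -1, -75],
    [0, -1, -94],
    [0, -1, -101],
    [0, -1, -101]
  ],
  "angular": [
    [0, 0, 0],
    [0, 0, 0],
    [0, 0, 0],
    [0, 0, 0],
    [0, 0, 0]
  ]
}}

```text
time: 19.1
ee_pos: [0.5803, -0.3288, 0.0529]
orientation: [-0.001, 0.047, 0.999, 0.001]
force: [0.3, -0.2, 0.5]
width: 0.85
```

Emit:
{"name": "move_arm", "arguments": {
  "grip": [0, 0, 0, 0, 0],
  "travel": [
    [0, 0, 0],
    [0, 0, 0],
    [0, 0, 0],
    [0, 0, 0],
    [0, 0, 0]
  ],
  "angular": [
    [0, 0, 0],
    [0, 0, 0],
    [0, 0, 0],
    [0, 0, 0],
    [0, 0, 0]
  ]
}}

```text
time: 19.6
ee_pos: [0.5815, -0.3309, 0.0554]
orientation: [0.001, 0.047, 0.999, -0.001]
force: [-0.3, -0.0, 4.4]
width: 0.611
```

Emit:
{"name": "move_arm", "arguments": {
  "grip": [0, 0, 0, 0, 0],
  "travel": [
    [0, 0, 25],
    [-10, 0, 60],
    [-50, 5, 60],
    [-90, 25, 60],
    [-99, 70, 60]
  ],
  "angular": [
    [0, 0, 0],
    [0, 0, 0],
    [0, 0, 0],
    [0, 0, 0],
    [0, 0, 0]
  ]
}}

```text
time: 20.1
ee_pos: [0.478, -0.2618, 0.1127]
orientation: [-0.001, 0.05, 0.999, -0.0]
force: [1.8, 0.2, -1.6]
width: 0.611
```

Emit:
{"name": "move_arm", "arguments": {
  "grip": [0, 0, 0, 0, 0],
  "travel": [
    [0, 45, 0],
    [0, 91, 0],
    [0, 137, 0],
    [0, 183, 0],
    [0, 229, 0]
  ],
  "angular": [
    [0, 0, 0],
    [0, 0, 0],
    [0, 0, 0],
    [0, 0, 0],
    [0, 0, 0]
  ]
}}

```text
time: 20.6
ee_pos: [0.4808, -0.0294, 0.113]
orientation: [-0.0, 0.048, 0.999, 0.0]
force: [1.7, -0.4, -1.5]
width: 0.611
```

Emit:
{"name": "move_arm", "arguments": {
  "grip": [0, 0, 0, 0, 0],
  "travel": [
    [0, 45, 0],
    [0, 85, 0],
    [0, 110, 0],
    [0, 113.7, 0],
    [0, 113.7, 0]
  ],
  "angular": [
    [0, 0, 0],
    [0, 0, 0],
    [0, 0, 0],
    [0, 0, 0],
    [0, 0, 0]
  ]
}}

```text
time: 21.1
ee_pos: [0.4812, 0.0827, 0.1129]
orientation: [-0.001, 0.047, 0.999, -0.0]
force: [0.2, 0.3, -1.3]
width: 0.611
```

Emit:
{"name": "move_arm", "arguments": {
  "grip": [0, 0, 0, 0, 0],
  "travel": [
    [0, 0, -25],
    [0, 0, -45],
    [0, 0, -54],
    [0, 0, -57.5],
    [0, 0, -57.5]
  ],
  "angular": [
    [0, 0, 0],
    [0, 0, 0],
    [0, 0, 0],
    [0, 0, 0],
    [0, 0, 0]
  ]
}}

```text
time: 21.6
ee_pos: [0.482, 0.0816, 0.0564]
orientation: [0.0, 0.048, 0.999, -0.0]
force: [-1.0, -0.2, -0.6]
width: 0.615
```

Run:
```python
from lane import *
pose(); print(tolane(*get_state()["ee_pos"][:2]*1000)); see("wrist")
```

```text
t 21.6 tcp [482.   81.6  56.4] F [-1.  -0.2 -0.6] w 0.615 q [ 0.     0.048  0.999 -0.   ]
(np.float64(-69.9), np.float64(-0.6))
wrist 9206 [186 202 140  98] lane min [-99.5 -35. ] max [-45.8  35. ] mean [-74.1   0.2] z 73.1
wrist 2737 [213 333  90  37] lane min [-16.3 -27.5] max [ 8.6 28.8] mean [-6.4  1. ] z 71.6
```

Emit:
{"name": "move_arm", "arguments": {
  "grip": [0, 0.75, 0.75, 0.75, 0.75],
  "travel": [
    [0, 0, -1.5],
    [0, 0, -1.5],
    [0, 0, -1.5],
    [0, 0, 20],
    [0, 0, 57.5]
  ],
  "angular": [
    [0, 0, 0],
    [0, 0, 0],
    [0, 0, 0],
    [0, 0, 0],
    [0, 0, 0]
  ]
}}

```text
time: 22.15
ee_pos: [0.4794, 0.0824, 0.1114]
orientation: [-0.003, 0.047, 0.999, -0.0]
force: [-0.3, -0.5, -1.0]
width: 0.747
```

Emit:
{"name": "move_arm", "arguments": {
  "grip": [0.2, 0.2, 0.2, 0.2, 0.2],
  "travel": [
    [-30, 3, 0],
    [-60, 5.7, 0],
    [-60, 5.7, -40],
    [-60, 5.7, -70],
    [-60, 5.7, -79]
  ],
  "angular": [
    [0, 0, 0],
    [0, 0, 0],
    [0, 0, 0],
    [0, 0, 0],
    [0, 0, 0]
  ]
}}

```text
time: 22.65
ee_pos: [0.4191, 0.0881, 0.0318]
orientation: [-0.003, 0.047, 0.999, -0.0]
force: [0.5, -0.5, 0.1]
width: 0.36
```

Emit:
{"name": "move_arm", "arguments": {
  "grip": [0.2, 0.2, 0.2, 0.2, 0.2],
  "travel": [
    [0, 0, 0],
    [10, -1, 0],
    [20, -1.9, 0],
    [28, -2.7, 0],
    [34, -3.2, 0]
  ],
  "angular": [
    [0, 0, 0],
    [0, 0, 0],
    [0, 0, 0],
    [0, 0, 0],
    [0, 0, 0]
  ]
}}

```text
time: 23.15
ee_pos: [0.4573, 0.0848, 0.0354]
orientation: [0.001, 0.048, 0.999, 0.0]
force: [-1.1, -0.3, 1.6]
width: 0.199
```

Run:
```python
from lane import *
pose(); print(tolane(*get_state()["ee_pos"][:2]*1000)); see("wrist"); see("scene")
```

```text
t 23.15 tcp [457.3  84.8  35.4] F [-1.1 -0.3  1.6] w 0.199 q [0.001 0.048 0.999 0.   ]
(np.float64(-94.9), np.float64(0.3))
wrist 2037 [209 251  96  49] lane min [-105.7  -20.5] max [-84.7  23. ] mean [-97.7   1.2] z 70.1
wrist 2129 [226 333  62  37] lane min [-66.7 -14.7] max [-42.8  17. ] mean [-54.7   1.2] z 72.1
scene 235 [261 162  18  19] lane min [-105.9  -29.8] max [-26.6  27.8] mean [-59.2  -2.3] z 70.8
scene 416 [263 181  23  28] lane min [  3.2 -34.1] max [103.4  33.6] mean [53.  -3.1] z 71.5
```

Emit:
{"name": "move_arm", "arguments": {
  "grip": [0.2, 0.2, 0.2, 0.2, 0.2],
  "travel": [
    [6, -0.6, 0],
    [12, -1.1, 0],
    [18, -1.7, 0],
    [24, -2.3, 0],
    [28, -2.7, 0]
  ],
  "angular": [
    [0, 0, 0],
    [0, 0, 0],
    [0, 0, 0],
    [0, 0, 0],
    [0, 0, 0]
  ]
}}

```text
time: 23.75
ee_pos: [0.4838, 0.0823, 0.0344]
orientation: [-0.0, 0.047, 0.999, 0.0]
force: [-3.6, -0.3, 1.7]
width: 0.203
```

Emit:
{"name": "move_arm", "arguments": {
  "grip": [0.2, 0.2, 0.2, 0.2, 0.2],
  "travel": [
    [2, -0.2, 0],
    [4, -0.4, 0],
    [6, -0.6, 0],
    [8, -0.8, 0],
    [10, -1, 0]
  ],
  "angular": [
    [0, 0, 0],
    [0, 0, 0],
    [0, 0, 0],
    [0, 0, 0],
    [0, 0, 0]
  ]
}}

```text
time: 24.25
ee_pos: [0.4937, 0.0813, 0.0344]
orientation: [-0.0, 0.047, 0.999, 0.0]
force: [-1.4, 0.1, 2.0]
width: 0.203
```

Emit:
{"name": "move_arm", "arguments": {
  "grip": [0.2, 0.2, 0.2, 0.2, 0.2],
  "travel": [
    [5, -0.5, 0],
    [10, -1, 0],
    [15, -1.4, 0],
    [20, -1.9, 0],
    [25, -2.4, 0]
  ],
  "angular": [
    [0, 0, 0],
    [0, 0, 0],
    [0, 0, 0],
    [0, 0, 0],
    [0, 0, 0]
  ]
}}

```text
time: 24.75
ee_pos: [0.5191, 0.0788, 0.0344]
orientation: [-0.0, 0.047, 0.999, 0.0]
force: [-3.1, 0.7, -0.2]
width: 0.202
```

Emit:
{"name": "move_arm", "arguments": {
  "grip": [0.2, 0.2, 0.2, 0.2, 0.2],
  "travel": [
    [3, -0.3, 0],
    [6, -0.6, 0],
    [8, -0.8, 0],
    [10, -1, 0],
    [10, -1, 0]
  ],
  "angular": [
    [0, 0, 0],
    [0, 0, 0],
    [0, 0, 0],
    [0, 0, 0],
    [0, 0, 0]
  ]
}}

```text
time: 25.25
ee_pos: [0.5291, 0.0778, 0.0345]
orientation: [0.0, 0.047, 0.999, 0.0]
force: [-0.7, 0.4, -1.6]
width: 0.199
```

Run:
```python
from lane import *
pose(); print(tolane(*get_state()["ee_pos"][:2]*1000)); im=see("scene"); see("top")
cv2.imwrite("pics/s5.png",cv2.resize(im[130:280,190:390],None,fx=4,fy=4,interpolation=cv2.INTER_CUBIC))
```

```text
t 25.25 tcp [529.1  77.8  34.5] F [-0.7  0.4 -1.6] w 0.199 q [0.    0.047 0.999 0.   ]
(np.float64(-22.7), np.float64(0.2))
scene 650 [263 181  26  41] lane min [  6.  -34.8] max [159.2  34.5] mean [82.8 -3.8] z 71.1
top 334 [228 147  18  26] lane min [ 59.3 -30.1] max [155.4  28.9] mean [106.6  -0.8] z 72.7
```

View pics/s5.png

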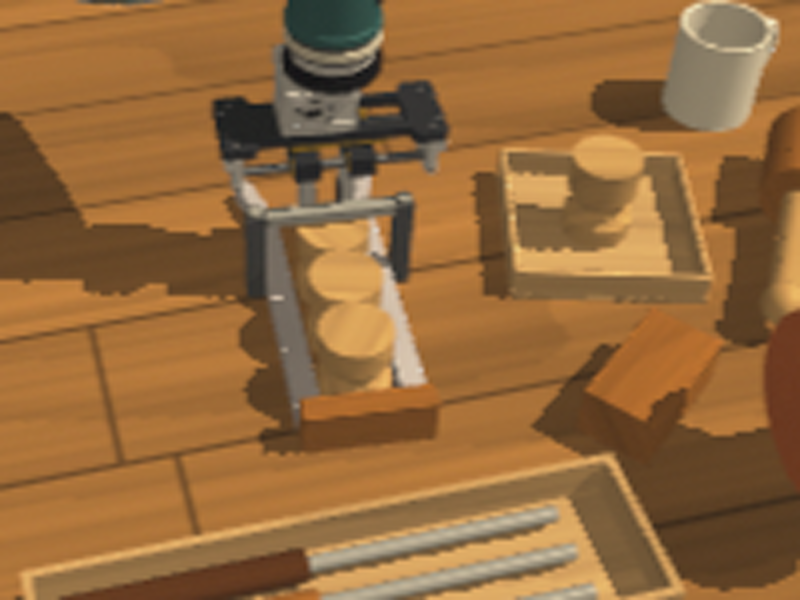

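Row nearly at the stop (picture: three feet in file, tall one upright in the tray); press the last few mm by small steps until force rises.

Emit:
{"name": "move_arm", "arguments": {
  "grip": [0.2, 0.2, 0.2, 0.2],
  "travel": [
    [1, -0.1, 0],
    [2, -0.2, 0],
    [2.5, -0.2, 0],
    [2.5, -0.2, 0]
  ],
  "angular": [
    [0, 0, 0],
    [0, 0, 0],
    [0, 0, 0],
    [0, 0, 0]
  ]
}}

```text
time: 25.75
ee_pos: [0.5311, 0.0777, 0.0345]
orientation: [-0.0, 0.047, 0.999, 0.0]
force: [-1.8, 1.8, 0.6]
width: 0.198
```

Emit:
{"name": "move_arm", "arguments": {
  "grip": [0.2, 0.2, 0.2],
  "travel": [
    [0.7, -0.1, 0],
    [1.5, -0.1, 0],
    [1.5, -0.1, 0]
  ],
  "angular": [
    [0, 0, 0],
    [0, 0, 0],
    [0, 0, 0]
  ]
}}

```text
time: 26.05
ee_pos: [0.5327, 0.0776, 0.0345]
orientation: [0.0, 0.047, 0.999, 0.0]
force: [-2.1, 1.0, 0.8]
width: 0.197
```

Emit:
{"name": "move_arm", "arguments": {
  "grip": [0.2, 0.2, 0.2],
  "travel": [
    [0.7, -0.1, 0],
    [1.5, -0.1, 0],
    [1.5, -0.1, 0]
  ],
  "angular": [
    [0, 0, 0],
    [0, 0, 0],
    [0, 0, 0]
  ]
}}

```text
time: 26.35
ee_pos: [0.5329, 0.0776, 0.0345]
orientation: [-0.002, 0.047, 0.999, 0.0]
force: [-6.6, 0.5, 3.8]
width: 0.199
```

Run:
```python
from lane import *
pose(); see("wrist"); see("scene"); see("top")
```

```text
t 26.35 tcp [532.9  77.6  34.5] F [-6.6  0.5  3.8] w 0.199 q [-0.002  0.047  0.999  0.   ]
wrist 1991 [209 252  96  48] lane min [-29.5 -20.5] max [-9.2 22.9] mean [-21.8   1.1] z 69.8
wrist 131 [230 333  54   4] lane min [ -0.4 -10.9] max [ 1.6 13.1] mean [0.7 0.9] z 82.7
wrist 483 [226 362  62   8] lane min [ 25.9 -14.7] max [32.4 16.8] mean [29.1  1.1] z 72.1
scene 671 [263 182  27  41] lane min [  6.1 -34.3] max [161.  33.] mean [85.4 -4.2] z 71.2
top 324 [228 146  18  26] lane min [ 62.5 -29.9] max [158.4  29. ] mean [111.   -0.3] z 73.1
```

Emit:
{"name": "move_arm", "arguments": {
  "grip": [0.2, 0.2, 0.2, 0.2, 0.2],
  "travel": [
    [-10, 1, 0],
    [-35, 3, 0],
    [-65, 6, 25],
    [-95, 6, 65],
    [-125, 6, 110]
  ],
  "angular": [
    [0, 0, 0],
    [0, 0, 0],
    [0, 0, 0],
    [0, 0, 0],
    [0, 0, 0]
  ]
}}

```text
time: 27.0
ee_pos: [0.4101, 0.0833, 0.1416]
orientation: [0.0, 0.047, 0.999, -0.0]
force: [0.5, 0.1, 0.6]
width: 0.197
```

Emit:
{"name": "move_arm", "arguments": {
  "grip": [0.2, 0.2, 0.2, 0.2, 0.2],
  "travel": [
    [0, -40, 20],
    [0, -85, 40],
    [0, -130, 60],
    [0, -150, 60],
    [0, -150, 60]
  ],
  "angular": [
    [0, 0, 0],
    [0, 0, 0],
    [0, 0, 0],
    [0, 0, 0],
    [0, 0, 0]
  ]
}}

```text
time: 27.5
ee_pos: [0.4122, -0.0691, 0.2024]
orientation: [0.002, 0.05, 0.999, -0.001]
force: [-0.5, 0.8, -0.8]
width: 0.205
```

Run:
```python
from lane import *
pose(); im=see("top"); see("scene")
blobs("top",lo=.078,hi=.1,mn=50,y0=.2,y1=.4)
im,W=cloud("top"); W0=np.load("top.npy")
d=abs(W[...,2]-W0[...,2])>.015; d=cv2.morphologyEx(d.astype(np.uint8),cv2.MORPH_OPEN,np.ones((3,3)))
n,l,s,c=cv2.connectedComponentsWithStats(d)
for i in range(1,n):
    if s[i,4]>10: print(s[i],(np.nanmean(W[l==i],0)*1000).round())
cv2.imwrite("pics/t6.png",cv2.resize(im[120:250,60:420],None,fx=2.2,fy=2.2,interpolation=cv2.INTER_CUBIC))
```

```text
t 27.5 tcp [412.2 -69.1 202.4] F [-0.5  0.8 -0.8] w 0.205 q [ 0.002  0.05   0.999 -0.001]
top 500 [227 146  19  41] lane min [  9.4 -29.8] max [158.7  29.8] mean [85.6 -0. ] z 72.6
top 46 [228 187  15   6] lane min [-12.6 -27.4] max [ 7.3 23.7] mean [-3.2  0.2] z 73.3
scene 670 [263 182  27  41] lane min [  6.1 -34.4] max [161.6  33.8] mean [85.4 -3.9] z 71.1
top 199 [161 182  16  16] circ 551.7 315.5 r29.5 mean [551.7 314.4  87.2] z 86.9
[230 146  16  18 230] [679.  61.  69.]
[299 151  17  17 225] [ 664. -199.    1.]
[336 170  17  17 229] [ 587. -338.    1.]
[227 179  16   7  91] [577.  75.  72.]
[161 183  17  16 227] [550. 313.  82.]
[230 189  11   4  42] [546.  74.  63.]
[   39   201   269   183 15880] [126. 245. 285.]
[270 339  23  33 486] [-19. -78. 196.]
```

View pics/t6.png

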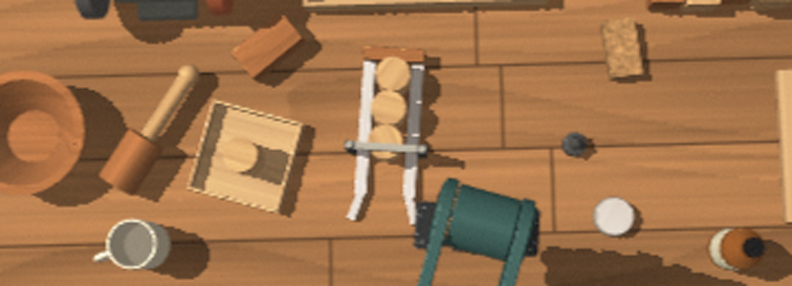

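```bash
python3 -c "
from h import *
pose(); print(hand_in())"
```

```text
t 27.7 tcp [411.3 -65.7 200.7] F [ 0.6  0.6 -0.2] w 0.198 q [-0.     0.047  0.999  0.   ]
the job is handed in; nothing more can be done
None
```

I tried all three loose feet at the bar and sorted them; the job was handed in at 27.7 s with no verdict reported.

- **Too tall:** the foot nearest the robot was stopped by the bar with its centre about 29 mm short of it, at roughly 8.5 N push. It now stands released and upright in the middle of the reject tray, with its top measured at about 86–87 mm, as 81 mm plus the 5 mm floor should give.
- **Cleared:** the other two slid under the bar with no more than about 4 N. I pushed them on until the row stalled against the end stop at about 6.6 N.
- **Last check:** seen from above, the row runs from about -13 to 159 mm along the lane, so the three feet stand in close file. They are upright and central to within about 1 mm. No bystander showed up as moved where the view was clear, and the arm stands clear of everything.

One disagreement: in two rounds the wrist showed side or downward loads while feet were being set down or slid. They reached about 5 N against the rail and 24 N on the bench at one set-down. I eased the rail load by shifting the grip about 1 mm; the set-down load went when I released the foot.

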